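Mount the centrifuge rotor and find the key for its nut

ROBOT

A 6-joint arm with a two-finger parallel gripper is mounted at the origin on the work surface. World frame = base frame: x ahead of the robot, y to its left, z up, the work surface at z = 0. Lengths are in m, angles in degrees, forces in N, time in s.
With the tool pointing down it reaches from about 0.4 to 0.825 m from the base axis. Payload 7 kg.
Tool frame: the origin (TCP) lies on the front face of the gripper's body, between the roots of the fingers; the fingertips stand 66 mm ahead of it and the grasp point (between the pads) lies 47 mm ahead of it; z points along the fingers, y is the line along which they close (so a half turn about z gives the same grasp; the last joint's range is limited). The gripper opens to 88 mm and grips with 3 to 60 N. Pads are 19 mm wide; open, the fingers measure 130 mm over their backs; the gripper's body (78 mm by 193 mm) begins 47 mm behind the grasp point.
Start: joints at [87.153, 20.546, 0.682, 0, -70.136, -16.507], TCP at [0.224, 0.637, 0.292] pointing down, gripper open.
Joint ranges: [-176.03, 176.03], [-82.01, 121.73], [-58.28, 71.71], [-173.87, 95.51], [-174.79, -0.11], [-173.66, 173.66]. Speed limits (degrees/s): [136.94, 136.94, 172.46, 180, 180, 180].

INTERFACE

Orientations are given as [roll, pitch, yaw] about the fixed x, y, z axes, in that order (R = Rz(yaw) Ry(pitch) Rx(roll)).
In Python, from plant import ctrl gives the robot as it stands.
- The arm moves only by the tool send_rows, never from a script. Its argument "deltas" is a list of rows, each a list of 2 entries, a list of its own where there are three numbers: the shift along the tool's x, y, z each as a share of 800 mm, from -1 to 1, then the turn about the tool's z as a share of 90 degrees, from -1 to 1. A call has exactly 5 rows; each row is the pose to reach, as a shift and turn from the pose commanded when the call began, along the tool's axes at that moment; what a row does not reach only later rows make up. A row lasts 1/12 s, in which the tool goes at most 41.7 mm and 7.16 degrees, less where a joint would pass 70% of its speed; a pose out of reach is approached as far as the arm can. A call with a number of a shift or a turn outside -1 to 1 is refused whole. A call with a gripper value outside its range is refused whole. "gripper" is the opening, from 0 (shut) to 1 (fully open), set as the call begins (left out, the last holds). The fingers move at their own pace and stop on an object; the grip force is fixed at half the most. Time passes only in rows, so rows that repeat a pose let the fingers close, or fill a call up. It gives the time, the measured TCP pose, the force, the opening and the grip force at its end, in the units of the state.
- ctrl.get_obs(): the state, without advancing time (a new reading comes with each control period).
- ctrl.snapshot(name): name is "scene" or "top" or "wrist"; returns a dict with "color" (384x512x3 uint8, red, green, blue), "vertical_fov" (degrees; the focal length in pixels is half the picture's height over the tangent of half this angle, whatever the lens; pixels are square), "cx", "cy" (the principal point, pixels), "rvec" (rotation vector, rad) and "tvec" (3), from world to camera coordinates, as OpenCV has them. Camera axes: x right, y down, z forward; pixel columns grow to the right and rows downward; lengths in m; the calibration is good to about 2 mm. A picture is of the moment at which its call begins. There is no depth.
- ctrl.close_job(): hands the job in; it is judged then, once.
Trained networks look in a picture, given as the dict that the camera call returned (one of the last four; its "shot" number tells which), for a name from the list of things; names that differ only in an ending like _2 or _b are one class to them, and where a whole thing is asked for, a point or a joint stands for the part that bears it (a point fixed in the world has none). Each returns a list of dicts, best first, with "conf" (0 to 1); they miss things now and then, are a little off and sometimes report something else, mostly with a low value. They report only what shows in the picture. A call takes as long as a camera call. They do not tell look-alikes from the thing itself.
- ctrl.boxes_of(picture, thing): "xy" ([column, row] as shares, 0 to 1, of the picture: columns of its width, rows of its height, amid what is visible of it).
- ctrl.cut_out(picture, thing): "pixels" (384x512 bool, what is visible of it) and "xy" ([column, row] as shares, 0 to 1, of the picture: columns of its width, rows of its height, amid what is visible of it).
The state is a dict: "clock": time; "joint_pos": joint angles; "qvel": joint speeds; "tau": joint torques, N m; "tool_pos": TCP position; "orientation": TCP orientation; "force": force on the tool from outside, world axes, zero at the start; "moment": the same for the moment, N m; "opening": finger opening in m; "gripper_force": force on a finger pad.
Only numpy, scipy, OpenCV 4.12 (cv2) and the standard library are available. Lean on these libraries where they do the work, as an engineer would, in place of code of your own. Each camera call takes 0.05 s, during which the arm holds its last target. There are 200 camera calls.

TASK

Set the loose rotor on the drive hub inside the open centrifuge so that it drops over both drive pins and lies flat, and let go of it. Then find which of the T-handle socket keys fits the hex nut on the rotor: try them on it, and put a key that does not fit back upright in a well of the holder. Finish while holding the key that fits: pushed fully down over the nut, upright, with the gripper still gripping it; leave the glassware and the tube rack where they stand.

Things in the scene. Friction and masses are not known exactly. Their poses are not given: they have to be found in the camera images.
- centrifuge: White benchtop centrifuge, fixed, about 240 mm square and 105 mm high, its hinged lid standing open (fixed) at its back up to about 335 mm high. Origin on the bench under the chamber's axis; x points to the back (lid side, lid's foot 122 mm from the axis), z up. The open round chamber is 152 mm in inner diameter, 70 mm deep, its rim 105 mm above the bench.
- hub_top (a point): Centre of the hub's flange in the chamber (disc 68 mm across), 52 mm above the bench: the rotor's underside rests on it. At its centre a spigot 16 mm in diameter, 12 mm tall; 25 mm either side on this frame's x axis two drive pins 8 mm in diameter, 7.5 mm tall; all with tapered tops. z up. The hub turns stiffly (0.12 N m) about z and starts at any of a range of angles.
- rotor_boss (a point): Loose aluminium rotor, 110 mm across, 0.45 to 0.65 kg, upright on the bench, 12 dark tube wells in its dished face. Rim 28 mm above the underside; in the middle a round boss 36 mm in diameter, top at 52 mm, to grip it by; on that the nut, 10 mm tall, part of the rotor. This point: on the axis, 40 mm above the underside. x: line of the two pin holes, z up.
- rotor_foot (a point): Centre of the rotor's underside. Through holes: a bore 18 mm in diameter at the centre (hidden by the boss) and two of 10 mm, 25 mm either side on the rotor's x axis, seen from above as dark holes in the flat floor beside the boss. They drop over the hub's spigot and pins; half a turn makes no difference.
- nut_foot (a point): Centre of the foot of the rotor's hex nut, on the boss's top face, 52 mm above the rotor's underside. Nut 19 mm across flats, 22 mm across corners, 10 mm tall, top edge bevelled, with corners on the rotor's x axis and every 60 degrees from it. The fitting key's mouth comes to rest here, on the boss's face.
- key_a_bar (a point): Steel T-handle socket key, 200 g, upright in the holder, mouth down: key_a and key_b look alike, but only one fits the nut. Sleeve 30 mm in diameter, 33 mm long, tapering to a 12 mm stem; on top a bar 80 mm long (x axis), 12 mm wide (y), 74 to 90 mm above the mouth. This point: the bar's centre, 82 mm above the mouth; pinch it across the 12 mm.
- key_b_bar (a point): Steel T-handle socket key, 200 g, upright in the holder, mouth down: key_a and key_b look alike, but only one fits the nut. Sleeve 30 mm in diameter, 33 mm long, tapering to a 12 mm stem; on top a bar 80 mm long (x axis), 12 mm wide (y), 74 to 90 mm above the mouth. This point: the bar's centre, 82 mm above the mouth; pinch it across the 12 mm.
- key_c_bar (a point): Steel T-handle socket key, 200 g, upright in the holder, mouth down: the slim key, its sleeve narrower than the nut, so it cannot fit and stays in the holder. Sleeve 20 mm in diameter, 33 mm long, tapering to a 12 mm stem; on top a bar 80 mm long (x axis), 12 mm wide (y), 74 to 90 mm above the mouth. This point: the bar's centre, 82 mm above the mouth; pinch it across the 12 mm.
- key_a_mouth (a point): Centre of the mouth (lower end) of key_a, z up to the bar. The six-sided opening, 14.5 mm deep, has corners on the bar's line (x) and every 60 degrees: turn the bar along a line through two opposite nut corners. If it fits, it goes down to the boss with 0.7 mm play a side (about 6 degrees), helped by a lead-in; if it is the one too small, it stops at least 6 mm short.
- key_b_mouth (a point): Centre of the mouth (lower end) of key_b, z up to the bar. The six-sided opening, 14.5 mm deep, has corners on the bar's line (x) and every 60 degrees: turn the bar along a line through two opposite nut corners. If it fits, it goes down to the boss with 0.7 mm play a side (about 6 degrees), helped by a lead-in; if it is the one too small, it stops at least 6 mm short.
- key_c_mouth (a point): Centre of the mouth (lower end) of key_c, z up to the bar, x along the bar.
- holder_mid (a point): Grey block, fixed, 250 x 64 x 28 mm, with three round wells 36 mm in diameter, 20 mm deep, in a row at -80, 0 and +80 mm on this frame's x axis; the keys stand in them in any order, bars roughly across the row. This point: floor of the middle well, 8 mm above the bench, 20 mm below the block's top. z up.
- bottle: Amber reagent bottle with a screw cap, 76 mm in diameter, 160 mm tall, origin under its centre; a bystander.
- rack: Blue tube rack with capped tubes, 60 x 170 mm, 74 mm tall, origin under its centre; a bystander.
- jar: Small glass jar with a blue cap, 44 mm in diameter, 68 mm tall, origin under its centre; a bystander.
- flask: Stoppered conical flask, 72 mm in diameter, 114 mm tall, origin under its centre; a bystander.
There are look-alikes about, which are no part of the job. What is shaped like the part that bears key_c_bar but blue, turquoise or yellow is not meant.

How it is judged (in metres and radians):
On the way:
1. the rotor lies flat on the hub, over both drive pins, and has been let go (z of rotor_foot in the frame of hub_top between -0.0025 and 0.0025 m and horizontal distance between rotor_foot and hub_top below 0.003 m and angle between the x axis of rotor_foot and the x axis of hub_top, either way round below 0.12 rad and angle between rotor_foot's own z axis and vertical below 0.05 rad and contact force between the fingers and rotor below 0.1 N), for 0.2 s.
At the end, for the whole second after the job is handed in: Rotor flat on the hub (2.5 mm in height, 3 mm sideways, 0.12 rad on the pins, tilt 0.05 rad); fitting key's mouth down on the boss round the nut (2.5 mm, 3 mm sideways, tilt 0.06 rad), still and gripped (over 2 N); the other keys upright in wells of the holder (z of rotor_foot in the frame of hub_top between -0.0025 and 0.0025 m and horizontal distance between rotor_foot and hub_top below 0.003 m and angle between the x axis of rotor_foot and the x axis of hub_top, either way round below 0.12 rad and angle between rotor_foot's own z axis and vertical below 0.05 rad and ((z of key_a_mouth in the frame of nut_foot between -0.0025 and 0.0025 m and horizontal distance between key_a_mouth and nut_foot below 0.003 m and angle between key_a_mouth's own z axis and vertical below 0.06 rad and contact force between the fingers and key_a above 2 N and linear speed of key_a below 0.02 m/s and (x of key_b_mouth in the frame of holder_mid between -0.1 and 0.1 m and y of key_b_mouth in the frame of holder_mid between -0.016 and 0.016 m and z of key_b_mouth in the frame of holder_mid between -0.006 and 0.006 m and angle between key_b_mouth's own z axis and vertical below 0.2 rad)) or (z of key_b_mouth in the frame of nut_foot between -0.0025 and 0.0025 m and horizontal distance between key_b_mouth and nut_foot below 0.003 m and angle between key_b_mouth's own z axis and vertical below 0.06 rad and contact force between the fingers and key_b above 2 N and linear speed of key_b below 0.02 m/s and (x of key_a_mouth in the frame of holder_mid between -0.1 and 0.1 m and y of key_a_mouth in the frame of holder_mid between -0.016 and 0.016 m and z of key_a_mouth in the frame of holder_mid between -0.006 and 0.006 m and angle between key_a_mouth's own z axis and vertical below 0.2 rad))) and x of key_c_mouth in the frame of holder_mid between -0.1 and 0.1 m and y of key_c_mouth in the frame of holder_mid between -0.016 and 0.016 m and z of key_c_mouth in the frame of holder_mid between -0.006 and 0.006 m and angle between key_c_mouth's own z axis and vertical below 0.2 rad); the arm keeps its last pose, push and grip.
It fails at once if the bottle is moved by more than 30 mm or tipped (distance of bottle from where it was at the start of the episode above 0.03 m or angle between bottle's own z axis and vertical above 0.5 rad).
It fails at once if the rack is moved by more than 30 mm or tipped (distance of rack from where it was at the start of the episode above 0.03 m or angle between rack's own z axis and vertical above 0.5 rad).
It fails at once if the jar is moved by more than 30 mm or tipped (distance of jar from where it was at the start of the episode above 0.03 m or angle between jar's own z axis and vertical above 0.5 rad).
It fails at once if the flask is moved by more than 30 mm or tipped (distance of flask from where it was at the start of the episode above 0.03 m or angle between flask's own z axis and vertical above 0.5 rad).
It also fails if it takes over 72 s, if anything falls off the work surface, if the arm or the gripper's body presses on something with over 40 N, if the wrist force passes 120 N, or if a joint passes its speed limit or range.

## Working session

There is one attempt and no reset: what is moved stays moved. The work goes in short steps, Python scripts to look and compute and a tool call to move; the robot and the scene stay as the last step left them, time stands still between calls to the robot, and variables do not carry over. Pictures are saved under pics/ and viewed, at most 10 in all, crops included, and the job is handed in when it is done.

Besides the shell and the picture viewer there is one more tool, called after "Emit:" as name(argument=value, ...) on one line, values as JSON. send_rows: Moves the arm, as the interface text tells. Shift numbers are shares of 800 mm and turn numbers shares of 90 degrees, none past 1 either way. Its arguments: {"type":"object","properties":{"deltas":{"type":"array","items":{"type":"array"}},"gripper":{"type":"number"}},"required":["deltas"]}

```bash
ls; mkdir -p pics; cat > h.py <<'E'
import numpy as np, cv2
from plant import ctrl
from scipy.spatial.transform import Rotation as R
def cam(s):
    f=192/np.tan(np.radians(s["vertical_fov"])/2)
    K=np.array([[f,0,s["cx"]],[0,f,s["cy"]],[0,0,1]])
    return K,cv2.Rodrigues(np.array(s["rvec"],float))[0],np.array(s["tvec"],float).ravel()
def ray(s,px,z):
    K,Rm,t=cam(s); d=Rm.T@np.linalg.inv(K)@np.array([px[0],px[1],1.]); c=-Rm.T@t
    return c+d*(z-c[2])/d[2]
def proj(s,P):
    K,Rm,t=cam(s); p=K@(Rm@np.array(P,float)+t); return p[:2]/p[2]
def save(s,n): cv2.imwrite("pics/"+n+".png",cv2.cvtColor(s["color"],cv2.COLOR_RGB2BGR))
E
python3 - <<'E'
from h import *
o=ctrl.get_obs();print(o)
im=[]
for n in ["scene","top","wrist"]:
    s=ctrl.snapshot(n); im.append(s["color"]); K,Rm,t=cam(s); print(n,-Rm.T@t,Rm[2],K[0,0])
    for th in ["centrifuge","rotor_boss","key_a_bar","key_c_bar","holder_mid","bottle","rack","jar","flask","hub_top"]:
        try: print(th,[(np.round(b["xy"]*np.array([512,384])).tolist(),round(b["conf"],2)) for b in ctrl.boxes_of(s,th)])
        except Exception as e: print(th,e)
    save(s,n)
g=np.vstack([np.hstack(im[:2]),np.hstack([im[2],im[2]*0])])
cv2.imwrite("pics/all.png",cv2.cvtColor(cv2.resize(g,(800,600),interpolation=cv2.INTER_AREA),cv2.COLOR_RGB2BGR))
E
```

```text
pics
{'clock': 0.0, 'joint_pos': array([ 8.71527749e+01,  2.05909929e+01,  6.32880223e-01, -1.95326850e-02,
       -7.01352394e+01, -1.65078041e+01]), 'qvel': array([-0.0701816 ,  0.01346277,  0.06375517, -0.07713848, -0.00232049,
        0.00341981]), 'tau': array([-4.89119520e-04, -5.82713056e+01,  2.93052810e+01,  6.99779972e+00,
        6.86680040e-03, -1.43165621e-04]), 'tool_pos': array([0.22359193, 0.63648457, 0.29122264]), 'orientation': array([ 1.79905278e+02, -8.92307795e-03, -1.93616740e+01]), 'force': array([ 0.10810912, -0.4973537 , -0.73459216]), 'moment': array([-0.05698005,  0.02425117,  0.0837318 ]), 'gripper_force': 0.0, 'opening': 0.08770583040785082}
scene [ 1.17152555 -0.16046587  0.98897256] [-0.52235743  0.27583022 -0.80688314] 496.6314239322516
centrifuge [([104.0, 260.0], 0.69), ([311.0, 261.0], 0.63)]
rotor_boss [([215.0, 186.0], 0.73), ([320.0, 179.0], 0.31)]
key_a_bar [([286.0, 128.0], 0.66)]
key_c_bar [([309.0, 99.0], 0.86), ([378.0, 169.0], 0.85), ([300.0, 149.0], 0.78), ([111.0, 258.0], 0.73), ([278.0, 207.0], 0.7)]
holder_mid [([298.0, 172.0], 0.89)]
b
[... 211 characters left out ...]
707725 0.1451304  1.15835434] [ 0.09437106 -0.00205436 -0.99553497] 379.8355546515871
centrifuge [([400.0, 181.0], 0.57)]
rotor_boss [([272.0, 227.0], 0.7)]
key_a_bar [([204.0, 241.0], 0.62)]
key_c_bar [([151.0, 172.0], 0.72), ([244.0, 171.0], 0.68), ([233.0, 272.0], 0.53)]
holder_mid [([201.0, 220.0], 0.77)]
bottle [([304.0, 129.0], 0.57), ([291.0, 264.0], 0.44)]
rack [([237.0, 135.0], 0.63)]
jar [([292.0, 264.0], 0.57)]
flask [([147.0, 224.0], 0.69)]
hub_top [([367.0, 192.0], 0.92)]
wrist [0.3009559  0.60980523 0.3829024 ] [-0.28413374  0.099967   -0.95355892] 321.65236708313427
centrifuge []
rotor_boss []
key_a_bar []
key_c_bar []
holder_mid []
bottle []
rack []
jar []
flask []
hub_top []
```

View pics/all.png

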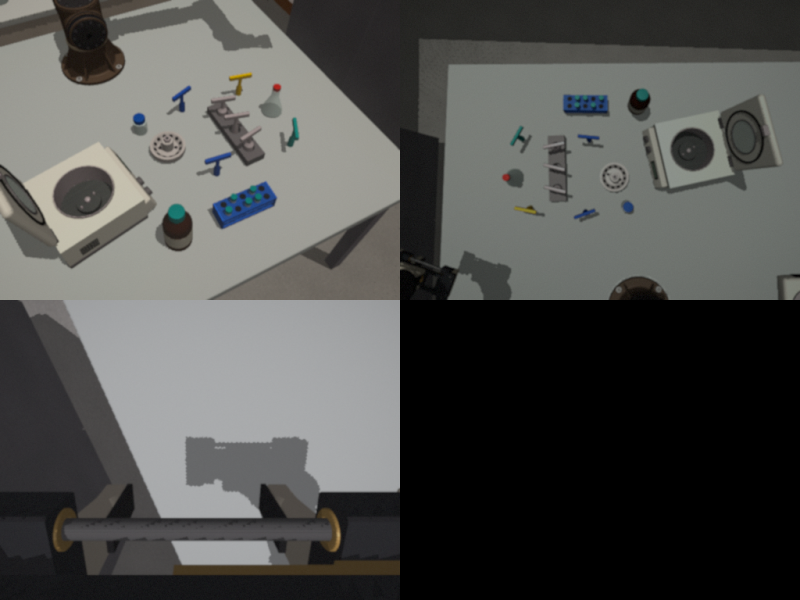

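The overview shows, in full-size pixels of the top picture: the rotor at (273,227), the chamber at (370,192), the grey holder with three keys at (201,215), and blue, turquoise and yellow decoy keys around it. Next I enlarge the top view to measure.

```bash
python3 - <<'E'
from h import *
s=ctrl.snapshot("top")
for th in ["rotor_boss","hub_top","key_a_bar","key_c_bar","holder_mid"]:
    for b in ctrl.cut_out(s,th):
        m=b["pixels"]; ys,xs=np.nonzero(m); r=cv2.minAreaRect(np.c_[xs,ys].astype(np.float32))
        print(th,round(b["conf"],2),len(xs),np.round(r[0],1),np.round(r[1],1),round(r[2],1))
for n,px,z in [("rotor rim",(273,227),.028),("hub",(370,192),.07),("holder",(201,215),.028),("bottle",(306,129),.15)]: print(n,ray(s,px,z).round(3))
for P in [(0,0,0),(.5,0,0),(.5,.2,0)]: print(P,proj(s,P))
c=s["color"][100:290,180:470]
cv2.imwrite("pics/t1.png",cv2.cvtColor(cv2.resize(c,None,fx=2.75,fy=2.75,interpolation=cv2.INTER_CUBIC),cv2.COLOR_RGB2BGR))
E
```

```text
rotor_boss 0.81 1003 [274.5 226.5] [35. 35.] 90.0
hub_top 0.7 433 [367.9 192.2] [22.5 23.1] 71.6
key_a_bar 0.53 192 [199.  240.5] [11. 26.] 90.0
key_a_bar 0.16 1388 [201.4 214.4] [83.5 22.4] 88.2
key_c_bar 0.66 143 [241.3 176.7] [25.3  8.6] 5.2
key_c_bar 0.63 172 [152.6 175.3] [13.  26.4] 29.7
key_c_bar 0.58 138 [235.9 271.4] [ 7.4 26.9] 68.2
key_c_bar 0.55 188 [291.3 262.8] [15.6 13.4] 45.0
key_c_bar 0.54 171 [161.  267.5] [ 9. 28.] 90.0
key_c_bar 0.38 180 [197.2 187.7] [10.4 27.5] 78.1
holder_mid 0.77 1350 [201.4 214.5] [84.8 22.5] 88.7
rotor rim [0.488 0.087 0.028]
hub [ 0.586 -0.191  0.07 ]
holder [0.526 0.301 0.028]
bottle [0.751 0.001 0.15 ]
(0, 0, 0) [304.69921043 394.77328093]
(0.5, 0, 0) [301.19846355 223.0163286 ]
(0.5, 0.2, 0) [235.45864768 223.58911588]
```

View pics/t1.png

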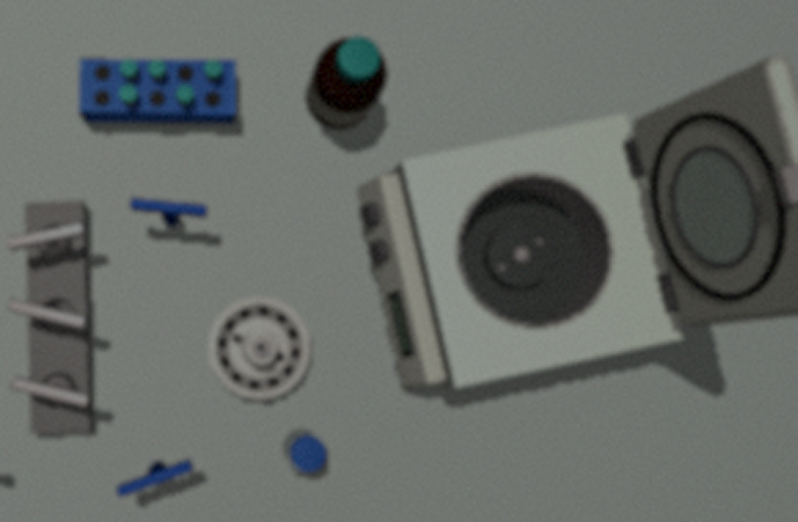

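The crop shows the rotor's nut at about (261,349) and the hub's spigot at (522,254), with pins at (502,268) and (540,241). The grey keys are the three in the holder.

```bash
cat >> h.py <<'E'
def go(x,y,z,yaw=None):
    "shares for a move of the measured TCP to world x,y,z and yaw"
    o=ctrl.get_obs(); y0=o["orientation"][2]; a=np.radians(y0); d=np.array([x,y,z])-o["tool_pos"]
    v=[d[0]*np.cos(a)+d[1]*np.sin(a), d[0]*np.sin(a)-d[1]*np.cos(a), -d[2]]
    t=0 if yaw is None else -((yaw-y0+180)%360-180)/90
    n=max(np.linalg.norm(d)/.0417,abs(t)*90/7.16)
    print("tcp",o["tool_pos"].round(4),"rpy",o["orientation"].round(2),"->",np.round(np.array(v)/.8,5).tolist(),round(t,4),"rows",round(n,1),"clock",round(o["clock"],2))
E
python3 - <<'E'
from h import *
s=ctrl.snapshot("top")
f=lambda u,v,z: ray(s,(180+(u+.5)/2.75-.5,100+(v+.5)/2.75-.5),z).round(4)
print("rotor",f(261,349,.062),"hub",f(522,254,.064),"pins",f(502,268,.0595),f(540,241,.0595))
print("keys",[f(*p,.09) for p in [(46,237),(47,313),(49,390)]]) 
r=f(261,349,.062); go(r[0],r[1],.25)
E
```

```text
rotor [0.4892 0.0845 0.062 ] hub [ 0.5865 -0.1917  0.064 ] pins [ 0.5723 -0.1714  0.0595] [ 0.6006 -0.2127  0.0595]
keys [array([0.6057, 0.3058, 0.09  ]), array([0.5275, 0.3044, 0.09  ]), array([0.4493, 0.3019, 0.09  ])]
tcp [0.2237 0.6368 0.2921] rpy [179.99  -0.   -19.35] -> [0.5419, 0.5414, 0.05267] 0 rows 14.7 clock 2.0
```

Emit:
send_rows(deltas=[[[0.036, 0.036, 0.0035], 0], [[0.072, 0.072, 0.007], 0], [[0.108, 0.108, 0.0105], 0], [[0.144, 0.144, 0.014], 0], [[0.18, 0.18, 0.0175], 0]], gripper=0.6)

```text
clock: 2.42
tool_pos: [0.3123, 0.4515, 0.2781]
orientation: [-180.0, -0.0, -19.3]
force: [0.5, 0.1, 0.3]
opening: 0.0599
gripper_force: 0.0
```

Emit:
send_rows(deltas=[[[0.036, 0.036, 0.0035], 0], [[0.072, 0.072, 0.007], 0], [[0.108, 0.108, 0.0105], 0], [[0.144, 0.144, 0.014], 0], [[0.18, 0.18, 0.0175], 0]])

```text
clock: 2.83
tool_pos: [0.4004, 0.2678, 0.2645]
orientation: [-179.9, -0.0, -19.3]
force: [0.9, -0.3, -0.4]
opening: 0.0524
gripper_force: 0.0
```

Emit:
send_rows(deltas=[[[0.036, 0.036, 0.0035], 0], [[0.072, 0.072, 0.007], 0], [[0.108, 0.108, 0.0105], 0], [[0.144, 0.144, 0.014], 0], [[0.182, 0.182, 0.0175], 0]])

```text
clock: 3.25
tool_pos: [0.489, 0.0835, 0.2507]
orientation: [-179.9, -0.0, -19.3]
force: [0.8, -0.0, 1.0]
opening: 0.0523
gripper_force: 0.0
```

```bash
python3 - <<'E'
from h import *
go(.4892,.0845,.25)
s=ctrl.snapshot("wrist"); p=proj(s,(.4892,.0845,.062)); print(p)
for th in ["rotor_boss"]: print([(b["xy"]*np.array([512,384]),b["conf"]) for b in ctrl.boxes_of(s,th)])
x0,y0=int(max(0,p[0]-130)),int(max(0,p[1]-100)); print(x0,y0)
c=s["color"][y0:y0+200,x0:x0+260]; c=cv2.convertScaleAbs(c,alpha=1.5)
cv2.imwrite("pics/w1.png",cv2.cvtColor(cv2.resize(c,None,fx=3,fy=3,interpolation=cv2.INTER_CUBIC),cv2.COLOR_RGB2BGR))
E
```

```text
tcp [0.489  0.0835 0.2507] rpy [-1.7995e+02 -5.0000e-02 -1.9330e+01] -> [-0.00018, -0.0013, 0.00082] 0 rows 0.0 clock 3.25
[250.40664981 188.7928877 ]
[(array([247.6032, 176.7936]), 0.57)]
120 88
```

View pics/w1.png

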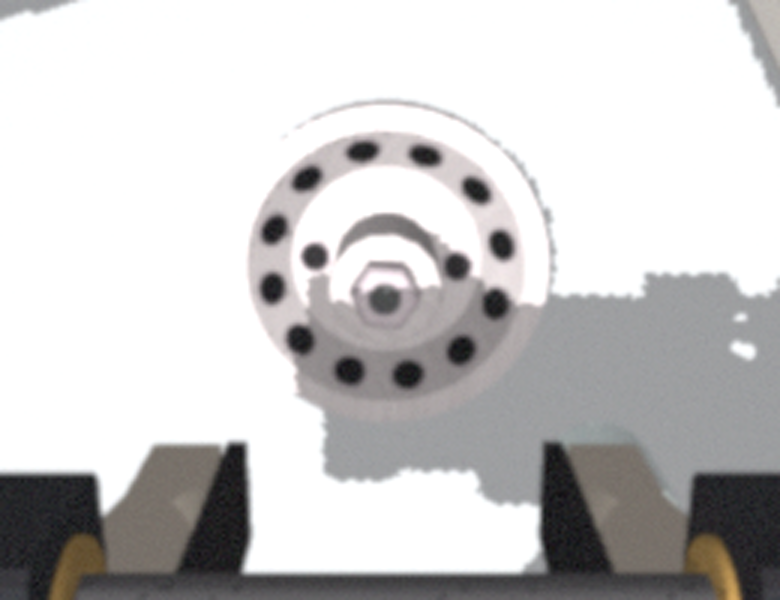

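The wrist view shows the nut at crop (385,298) and the pin holes at (315,256) and (456,266).

```bash
python3 - <<'E'
from h import *
s=ctrl.snapshot("wrist")
f=lambda u,v,z: ray(s,(120+(u+.5)/3-.5,88+(v+.5)/3-.5),z)
c=f(385,298,.062); print("nut",c.round(4))
for z in [0,.01,.015,.02,.025]:
    a,b=f(315,256,z),f(456,266,z); print(z,((a+b)/2).round(4),round(np.linalg.norm(a-b),4),np.degrees(np.arctan2(*(b-a)[1::-1])))
go(c[0],c[1],.092)
E
```

```text
nut [0.4921 0.0827 0.062 ]
0 [0.4885 0.0843 0.    ] 0.0513 -113.95615826730793
0.01 [0.4908 0.0834 0.01  ] 0.0498 -113.9561582673079
0.015 [0.492 0.083 0.015] 0.049 -113.9561582673079
0.02 [0.4931 0.0825 0.02  ] 0.0483 -113.95615826730791
0.025 [0.4943 0.082  0.025 ] 0.0475 -113.95615826730793
tcp [0.4891 0.0825 0.25  ] rpy [ 1.7997e+02  2.0000e-02 -1.9660e+01] -> [0.00338, -0.00156, 0.19745] 0 rows 3.8 clock 3.4
```

```bash
python3 -c "
from h import *
go(.575,-.19,.25)"
```

```text
tcp [0.4891 0.0825 0.25  ] rpy [ 1.7997e+02  2.0000e-02 -1.9660e+01] -> [0.21569, 0.28461, -5e-05] 0 rows 6.9 clock 3.4
```

Emit:
send_rows(deltas=[[[0.03, 0.04, 0], 0], [[0.06, 0.08, 0], 0], [[0.09, 0.12, 0], 0], [[0.12, 0.16, 0], 0], [[0.15, 0.2, 0], 0]])

```text
clock: 3.82
tool_pos: [0.5492, -0.1059, 0.2507]
orientation: [-180.0, -0.1, -19.2]
force: [1.0, 1.2, 0.8]
opening: 0.0529
gripper_force: 0.0
```

Emit:
send_rows(deltas=[[[0.03, 0.04, 0], 0], [[0.066, 0.085, 0], 0], [[0.066, 0.085, 0], 0], [[0.066, 0.085, 0], 0], [[0.066, 0.085, 0], 0]])

```text
clock: 4.23
tool_pos: [0.576, -0.1864, 0.2499]
orientation: [-180.0, 0.0, -19.4]
force: [-0.3, -0.4, -0.3]
opening: 0.0525
gripper_force: 0.0
```

```bash
python3 - <<'E'
from h import *
go(.492,.083,.25)
s=ctrl.snapshot("wrist"); p=proj(s,(.5865,-.1917,.06)); print(p)
x0,y0=int(max(0,p[0]-100)),int(max(0,p[1]-75)); print(x0,y0)
c=s["color"][y0:y0+150,x0:x0+200]; c=cv2.convertScaleAbs(c,alpha=2)
cv2.imwrite("pics/w2.png",cv2.cvtColor(cv2.resize(c,None,fx=4,fy=4,interpolation=cv2.INTER_CUBIC),cv2.COLOR_RGB2BGR))
E
```

```text
tcp [ 0.576  -0.1864  0.2499] rpy [-1.800e+02  3.000e-02 -1.937e+01] -> [-0.21074, -0.28288, -7e-05] 0 rows 6.8 clock 4.23
[253.00014332 175.45572937]
153 100
```

View pics/w2.png

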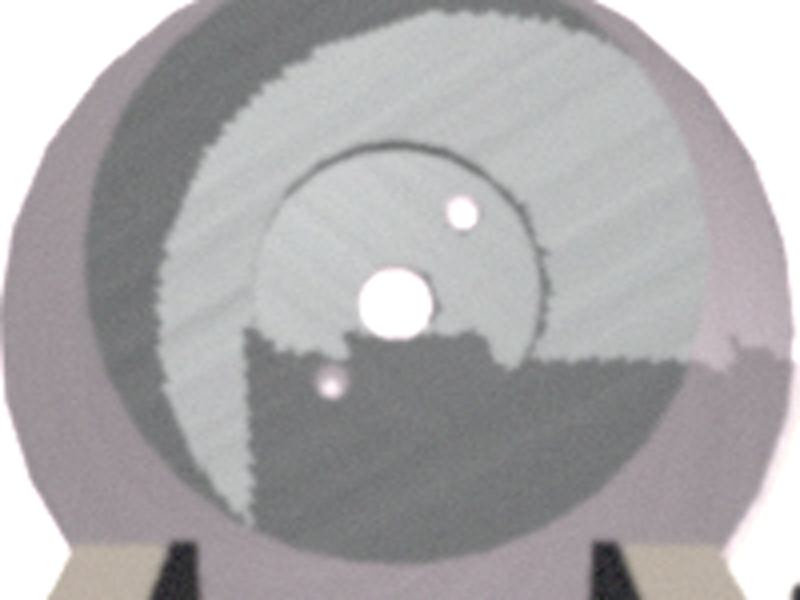

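The wrist view shows the spigot at crop (396,302) and the pins at (462,212) and (331,381).

```bash
python3 - <<'E'
from h import *
s=ctrl.snapshot("wrist")
f=lambda u,v,z: ray(s,(153+(u+.5)/4-.5,100+(v+.5)/4-.5),z)
print("spigot",f(396,302,.061).round(4))
a,b=f(331,381,.058),f(462,212,.058); print(((a+b)/2).round(4),np.linalg.norm(a-b),np.degrees(np.arctan2(*(b-a)[1::-1])))
c=f(398,258,.052);print("flange~",c)
go(.492,.083,.25); go(.492,.083,.16);
E
```

```text
spigot [ 0.5874 -0.1901  0.061 ]
[ 0.5876 -0.19    0.058 ] 0.04911896158886285 -56.40731640413292
flange~ [ 0.59485217 -0.19324078  0.052     ]
tcp [ 0.5759 -0.1856  0.2504] rpy [-179.99   -0.    -19.27] -> [-0.20975, -0.28232, 0.0005] 0 rows 6.7 clock 4.33
tcp [ 0.5759 -0.1856  0.2504] rpy [-179.99   -0.    -19.27] -> [-0.20975, -0.28232, 0.113] 0 rows 7.1 clock 4.33
```

Emit:
send_rows(deltas=[[[-0.03, -0.04, 0], 0], [[-0.06, -0.08, 0], 0], [[-0.09, -0.12, 0], 0], [[-0.12, -0.16, 0], 0], [[-0.15, -0.2, 0], 0]])

```text
clock: 4.75
tool_pos: [0.5144, 0.0065, 0.2508]
orientation: [-180.0, -0.0, -19.2]
force: [1.3, 0.3, -0.3]
opening: 0.0523
gripper_force: 0.0
```

Emit:
send_rows(deltas=[[[-0.03, -0.04, 0], 0], [[-0.0597, -0.0823, 0], 0], [[-0.0597, -0.0823, 0.05], 0], [[-0.0597, -0.0823, 0.09], 0], [[-0.0597, -0.0823, 0.09], 0]])

```text
clock: 5.17
tool_pos: [0.4885, 0.0825, 0.1738]
orientation: [179.7, 0.3, -19.2]
force: [-1.8, -1.2, -0.6]
opening: 0.053
gripper_force: 0.0
```

```bash
python3 -c "
from h import *
go(.492,.083,.09)"
```

```text
tcp [0.4885 0.0825 0.1738] rpy [179.73   0.34 -19.17] -> [0.00397, -0.00201, 0.10479] 0 rows 2.0 clock 5.17
```

Emit:
send_rows(deltas=[[[0.003, -0.001, 0.03], 0], [[0.003, -0.001, 0.06], 0], [[0.003, -0.001, 0.07], 0], [[0.003, -0.001, 0.07], 0], [[0.003, -0.001, 0.07], 0]])

```text
clock: 5.58
tool_pos: [0.4955, 0.0819, 0.1235]
orientation: [-180.0, -0.0, -19.3]
force: [-0.1, 0.4, 0.9]
opening: 0.0529
gripper_force: 0.0
```

```bash
python3 -c "
from h import *
go(.492,.083,.09)"
```

```text
tcp [0.4955 0.0819 0.1235] rpy [-1.800e+02 -3.000e-02 -1.932e+01] -> [-0.00462, 0.00011, 0.04186] 0 rows 0.8 clock 5.58
```

Emit:
send_rows(deltas=[[[-0.0045, 0, 0.02], 0], [[-0.0045, 0, 0.041], 0], [[-0.0045, 0, 0.041], 0], [[-0.0045, 0, 0.041], 0], [[-0.0045, 0, 0.041], 0]])

```text
clock: 6.0
tool_pos: [0.4925, 0.0831, 0.0911]
orientation: [-179.9, -0.1, -19.3]
force: [-0.2, 0.4, 0.4]
opening: 0.0524
gripper_force: 0.0
```

Emit:
send_rows(deltas=[[[0, 0, 0], 0], [[0, 0, 0], 0], [[0, 0, 0], 0], [[0, 0, 0], 0], [[0, 0, 0], 0]], gripper=0)

```text
clock: 6.42
tool_pos: [0.4926, 0.0833, 0.0904]
orientation: [-179.9, -0.1, -19.3]
force: [0.3, 3.3, 7.3]
opening: 0.0355
gripper_force: 30.0
```

Emit:
send_rows(deltas=[[[0, 0, 0], 0], [[0, 0, -0.02], 0], [[0, 0, -0.06], 0], [[0, 0, -0.1], 0], [[0, 0, -0.13], 0]])

```text
clock: 6.83
tool_pos: [0.4911, 0.0824, 0.1949]
orientation: [180.0, 0.0, -19.4]
force: [-0.1, 0.0, -5.8]
opening: 0.0354
gripper_force: 30.0
```

Emit:
send_rows(deltas=[[[0, 0, -0.02], -0.07], [[0, 0, -0.02], -0.14], [[0, 0, -0.02], -0.21], [[0, 0, -0.02], -0.28], [[0, 0, -0.02], -0.35]])

```text
clock: 7.25
tool_pos: [0.4905, 0.0822, 0.2086]
orientation: [180.0, 0.1, 12.4]
force: [-0.6, -0.3, -4.7]
opening: 0.0354
gripper_force: 30.0
```

Emit:
send_rows(deltas=[[[0, 0, 0], -0.07], [[0, 0, 0], -0.14], [[0, 0, 0], -0.21], [[0, 0, 0], -0.28], [[0, 0, 0], -0.291]])

```text
clock: 7.67
tool_pos: [0.4906, 0.0823, 0.2085]
orientation: [-179.9, 0.1, 38.6]
force: [0.3, 0.0, -5.2]
opening: 0.0351
gripper_force: 30.0
```

```bash
python3 -c "
from h import *
go(.5875,-.190,.22,-19.4+57.7)"
```

```text
tcp [0.4906 0.0823 0.2085] rpy [-1.7995e+02  1.5000e-01  3.8600e+01] -> [-0.11768, 0.34152, -0.01443] 0.0034 rows 6.9 clock 7.67
```

Emit:
send_rows(deltas=[[[-0.015, 0.045, -0.02], 0], [[-0.03, 0.09, -0.02], 0], [[-0.045, 0.135, -0.02], 0], [[-0.06, 0.18, -0.02], 0], [[-0.075, 0.22, -0.02], 0]])

```text
clock: 8.08
tool_pos: [0.5536, -0.0944, 0.2248]
orientation: [-179.9, 0.1, 38.1]
force: [1.1, 0.7, -5.1]
opening: 0.0355
gripper_force: 30.0
```

Emit:
send_rows(deltas=[[[-0.013, 0.04, 0], 0], [[-0.028, 0.08, 0], 0], [[-0.0415, 0.1215, 0], 0], [[-0.0415, 0.1215, 0], 0], [[-0.0415, 0.1215, 0], 0]])

```text
clock: 8.5
tool_pos: [0.5873, -0.1912, 0.2237]
orientation: [-179.9, 0.1, 38.0]
force: [-0.7, 2.3, -5.6]
opening: 0.036
gripper_force: 30.0
```

```bash
python3 -c "
from h import *
s=ctrl.snapshot('wrist'); s=ctrl.snapshot('wrist'); save(s,'w3')
go(.5875,-.190,.17,38.3)"
```

```text
tcp [ 0.5871 -0.1893  0.2243] rpy [-1.7989e+02  9.0000e-02  3.8180e+01] -> [-0.00018, 0.00094, 0.06793] -0.0014 rows 1.3 clock 8.6
```

View pics/w3.png

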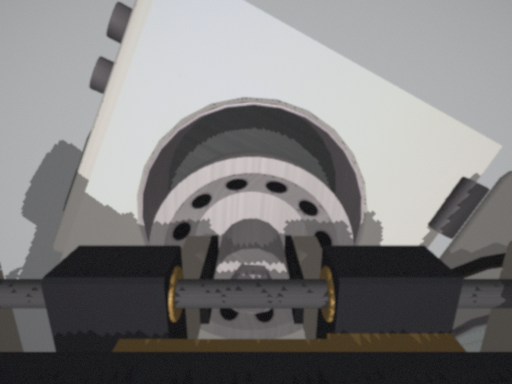

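The rotor hangs over the open chamber, roughly centred, with the fingers on the boss at (250,240). Lowering it.

Emit:
send_rows(deltas=[[[0, 0.0008, 0.03], 0], [[0, 0.0008, 0.06], 0], [[0, 0.0008, 0.08], 0], [[0, 0.0008, 0.08], 0], [[0, 0.0008, 0.08], 0]])

```text
clock: 9.02
tool_pos: [0.5878, -0.1889, 0.161]
orientation: [-179.9, 0.1, 38.4]
force: [1.2, -0.5, -3.3]
opening: 0.0352
gripper_force: 30.0
```

Emit:
send_rows(deltas=[[[0, 0, 0.003], 0], [[0, 0, 0.006], 0], [[0, 0, 0.009], 0], [[0, 0, 0.012], 0], [[0, 0, 0.015], 0]])

```text
clock: 9.43
tool_pos: [0.5885, -0.1899, 0.1497]
orientation: [180.0, -0.0, 38.3]
force: [-0.1, 0.4, -5.4]
opening: 0.0355
gripper_force: 30.0
```

Emit:
send_rows(deltas=[[[0, 0, 0.002], 0], [[0, 0, 0.004], 0], [[0, 0, 0.006], 0], [[0, 0, 0.008], 0], [[0, 0, 0.009], 0]])

```text
clock: 9.85
tool_pos: [0.5885, -0.1899, 0.1425]
orientation: [180.0, 0.0, 38.3]
force: [-3.1, 2.0, 4.5]
opening: 0.0352
gripper_force: 30.0
```

Emit:
send_rows(deltas=[[[0, 0, 0], 0], [[0, 0, 0], 0], [[0, 0, 0], 0], [[0, 0, 0], 0], [[0, 0, 0], 0]], gripper=0.58)

```text
clock: 10.27
tool_pos: [0.5886, -0.1899, 0.1426]
orientation: [180.0, -0.0, 38.3]
force: [0.4, 0.0, 0.3]
opening: 0.0505
gripper_force: 0.0
```

Emit:
send_rows(deltas=[[[0, 0, -0.02], 0], [[0, 0, -0.06], 0], [[0, 0, -0.1], 0], [[0, 0, -0.13], 0], [[0, 0, -0.135], 0]])

```text
clock: 10.68
tool_pos: [0.5904, -0.1904, 0.2558]
orientation: [179.7, -0.3, 38.4]
force: [1.0, -0.5, 1.6]
opening: 0.0508
gripper_force: 0.0
```

```bash
python3 -c "
from h import *
s=ctrl.snapshot('wrist'); s=ctrl.snapshot('wrist')
cv2.imwrite('pics/w4.png',cv2.cvtColor(cv2.convertScaleAbs(cv2.resize(s['color'][80:340,90:430],None,fx=2.2,fy=2.2,interpolation=cv2.INTER_CUBIC),alpha=1.2),cv2.COLOR_RGB2BGR))
print(ctrl.get_obs()['orientation'])
go(.5275,.3044,.25)"
```

```text
[ 1.79868842e+02 -1.57487893e-01  3.83397665e+01]
tcp [ 0.5891 -0.1899  0.252 ] rpy [ 1.7987e+02 -1.6000e-01  3.8340e+01] -> [0.32288, -0.53235, 0.00251] 0 rows 11.9 clock 10.78
```

View pics/w4.png

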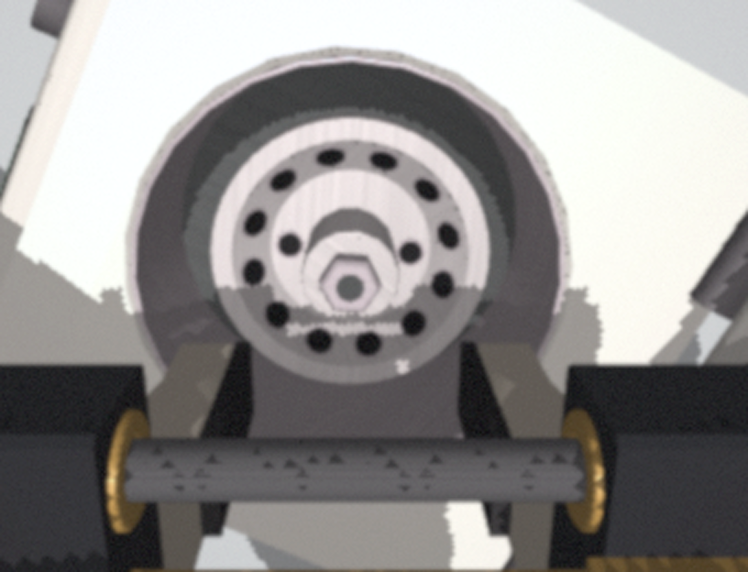

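The rotor lies flat and concentric in the chamber. In the crop the nut is at (350,286) and the pin holes at (290,244) and (410,252).

```bash
python3 - <<'E'
from h import *
s=ctrl.snapshot('wrist')
f=lambda u,v,z: ray(s,(90+(u+.5)/2.2-.5,80+(v+.5)/2.2-.5),z)
print("nut",f(350,287,.114))
a,b=f(290,244,.065),f(410,252,.065); print((a+b)/2,np.linalg.norm(a-b),np.degrees(np.arctan2(*(b-a)[1::-1])))
go(.5,.3,.26,0)
E
```

```text
nut [ 0.58659117 -0.18972336  0.114     ]
[ 0.5858005  -0.19008102  0.065     ] 0.049369854456421454 -55.755306163706344
tcp [ 0.5883 -0.1897  0.2503] rpy [ 1.7999e+02 -5.0000e-02  3.8320e+01] -> [0.29297, -0.54875, -0.01207] 0.4258 rows 11.9 clock 10.83
```

```bash
cat >> h.py <<'E'
def plan(x,y,z,yaw,n):
    "end shares of each of n calls, straight line and even turn, tool frame at each call's start"
    o=ctrl.get_obs(); y0=o["orientation"][2]; d=(np.array([x,y,z])-o["tool_pos"])/n; dy=((yaw-y0+180)%360-180)/n
    print("n for speed",np.linalg.norm(d)*n/.208,abs(dy)*n/35.8)
    for k in range(n):
        a=np.radians(y0+k*dy); print(np.round([(d[0]*np.cos(a)+d[1]*np.sin(a))/.8,(d[0]*np.sin(a)-d[1]*np.cos(a))/.8,-d[2]/.8,-dy/90],4).tolist())
E
python3 -c "
from h import *
plan(.527,.28,.28,-90,4)"
```

```text
n for speed 2.282015354044366 3.584388413856243
[0.076, -0.1271, -0.0093, 0.3564]
[-0.0031, -0.148, -0.0093, 0.3564]
[-0.0812, -0.1238, -0.0093, 0.3564]
[-0.1346, -0.0617, -0.0093, 0.3564]
```

Emit:
send_rows(deltas=[[[0.015, -0.025, -0.002], 0.072], [[0.03, -0.05, -0.004], 0.143], [[0.045, -0.076, -0.006], 0.214], [[0.06, -0.102, -0.008], 0.285], [[0.076, -0.127, -0.009], 0.356]])

```text
clock: 11.25
tool_pos: [0.572, -0.0715, 0.2557]
orientation: [-180.0, 0.2, 6.0]
force: [0.8, 0.1, 0.7]
opening: 0.0505
gripper_force: 0.0
```

Emit:
send_rows(deltas=[[[0, -0.03, -0.002], 0.072], [[-0.001, -0.06, -0.004], 0.143], [[-0.002, -0.09, -0.006], 0.214], [[-0.003, -0.12, -0.008], 0.285], [[-0.003, -0.148, -0.009], 0.356]])

```text
clock: 11.67
tool_pos: [0.5567, 0.046, 0.263]
orientation: [179.9, 0.1, -26.1]
force: [0.8, 0.4, 0.1]
opening: 0.0513
gripper_force: 0.0
```

Emit:
send_rows(deltas=[[[-0.016, -0.025, -0.002], 0.072], [[-0.032, -0.05, -0.004], 0.143], [[-0.048, -0.075, -0.006], 0.214], [[-0.064, -0.1, -0.008], 0.285], [[-0.081, -0.124, -0.009], 0.356]])

```text
clock: 12.08
tool_pos: [0.5417, 0.1634, 0.2702]
orientation: [179.9, 0.0, -58.1]
force: [0.6, -0.2, -0.3]
opening: 0.051
gripper_force: 0.0
```

Emit:
send_rows(deltas=[[[-0.027, -0.012, -0.002], 0.072], [[-0.054, -0.024, -0.004], 0.143], [[-0.081, -0.036, -0.006], 0.214], [[-0.108, -0.048, -0.008], 0.285], [[-0.135, -0.062, -0.009], 0.356]], gripper=0.4)

```text
clock: 12.5
tool_pos: [0.5259, 0.281, 0.2773]
orientation: [179.9, -0.1, -90.1]
force: [0.6, 0.5, -0.4]
opening: 0.0352
gripper_force: 0.0
```

```bash
python3 -c "
from h import *
s=ctrl.snapshot('wrist'); s=ctrl.snapshot('wrist')
print(cam(s)[0][:2,2])
cv2.imwrite('pics/w5.png',cv2.cvtColor(cv2.convertScaleAbs(cv2.resize(s['color'],(800,600),interpolation=cv2.INTER_CUBIC),alpha=1.2),cv2.COLOR_RGB2BGR))
go(.5275,.3044,.25)"
```

```text
[251.20669414 195.24690794]
tcp [0.5261 0.2828 0.277 ] rpy [ 1.7989e+02 -9.0000e-02 -8.9950e+01] -> [-0.02704, -0.00172, 0.03376] 0 rows 0.8 clock 12.6
```

View pics/w5.png

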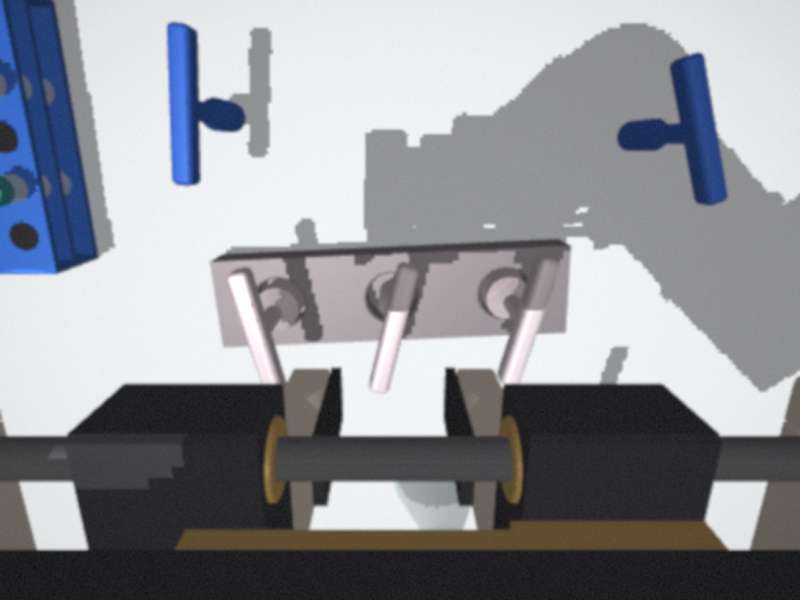

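The wrist view shows the holder's wells, in the 800x600 picture, at (280,303), (392,297) and (505,293), with the three grey keys in them. The two blue keys above are look-alikes. An enlarged crop should show which grey key is slim.

```bash
python3 -c "
from h import *
w=ctrl.snapshot('wrist')['color'][150:250,130:370]; sc=ctrl.snapshot('scene')['color'][112:212,255:355]
a=cv2.resize(w,(780,325),interpolation=cv2.INTER_CUBIC); 
im=cv2.imread('pics/top.png')[160:260,180:260][...,::-1]
b=np.hstack([cv2.resize(sc,(270,270),interpolation=cv2.INTER_CUBIC),cv2.resize(im,(216,270),interpolation=cv2.INTER_CUBIC)]); b=np.hstack([b,np.zeros((270,780-b.shape[1],3),np.uint8)])
cv2.imwrite('pics/k.png',cv2.cvtColor(cv2.convertScaleAbs(np.vstack([a,b]),alpha=1.3),cv2.COLOR_RGB2BGR))"
```

```text
(no output)
```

View pics/k.png

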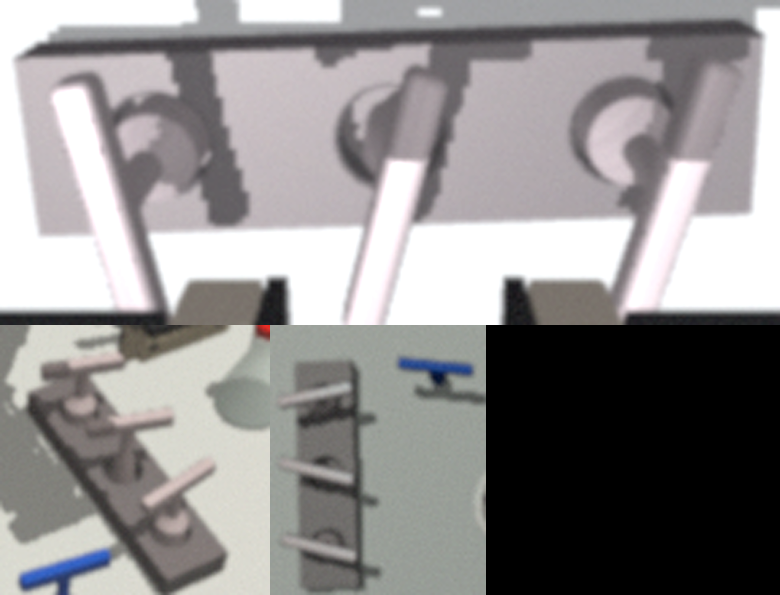

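The crop shows that the middle key's sleeve is narrow, with the light well floor showing beside it, so it is the slim key_c. The left and right grey keys have wide sleeves that fill their wells, so they are the two candidates.

```bash
python3 - <<'E'
from h import *
s=ctrl.snapshot('wrist'); t=ctrl.snapshot('top')
f=lambda u,v,z: ray(s,(130+(u+.5)/3.25-.5,150+(v+.5)/3.25-.5),z).round(4)
g=lambda u,v,z: ray(t,(180+(u+.5)/2.75-.5,100+(v+.5)/2.75-.5),z).round(4)
ang=lambda a,b: np.degrees(np.arctan2(*(b-a)[1::-1]))
print("wells L,R",f(160,145,.028),f(627,132,.028))
for n,w,e in [("L",[(75,83),(135,300)],[(10,243),(80,228)]),("R",[(720,68),(645,290)],[(12,383),(86,402)])]:
    a,b=[f(*p,.098) for p in w]; c,d=[g(*p,.098) for p in e]
    print(n,"wrist",a,b,ang(a,b),"top",c,d,(c+d)/2,ang(c,d))
E
```

```text
wells L,R [0.6055 0.3045 0.028 ] [0.4468 0.2993 0.028 ]
L wrist [0.6108 0.2656 0.098 ] [0.5993 0.3288 0.098 ] 100.31282416009749 top [0.5989 0.3414 0.098 ] [0.6137 0.2699 0.098 ] [0.6063  0.30565 0.098  ] -78.30533130281545
R wrist [0.4399 0.2609 0.098 ] [0.4549 0.3252 0.098 ] 76.86879459524903 top [0.4568 0.3381 0.098 ] [0.4371 0.2634 0.098 ] [0.44695 0.30075 0.098  ] -104.77376221673548
```

```bash
python3 -c "
from h import *
go(.605,.305,.18,-79);go(.605,.305,.137,-79)"
```

```text
tcp [0.5265 0.2795 0.2779] rpy [ 1.7991e+02 -8.0000e-02 -8.9750e+01] -> [-0.03145, -0.09822, 0.12238] -0.1194 rows 3.1 clock 12.8
tcp [0.5265 0.2795 0.2779] rpy [ 1.7991e+02 -8.0000e-02 -8.9750e+01] -> [-0.03145, -0.09822, 0.17613] -0.1194 rows 3.9 clock 12.8
```

Emit:
send_rows(deltas=[[[-0.015, -0.045, 0.01], -0.06], [[-0.031, -0.09, 0.03], -0.12], [[-0.0315, -0.098, 0.07], -0.12], [[-0.0315, -0.098, 0.1], -0.12], [[-0.0315, -0.098, 0.1], -0.12]])

```text
clock: 13.22
tool_pos: [0.6034, 0.3028, 0.1922]
orientation: [179.5, -0.2, -79.1]
force: [-1.6, -0.5, -1.8]
opening: 0.0349
gripper_force: 0.0
```

```bash
python3 -c "
from h import *
go(.605,.305,.137,-79)"
```

```text
tcp [0.6034 0.3028 0.1922] rpy [179.45  -0.22 -79.13] -> [-0.00229, -0.00252, 0.06904] -0.0015 rows 1.3 clock 13.22
```

Emit:
send_rows(deltas=[[[0, 0, 0.02], 0], [[0, 0, 0.045], 0], [[0, 0, 0.055], 0], [[0, 0, 0.055], 0], [[0, 0, 0.055], 0]])

```text
clock: 13.63
tool_pos: [0.6054, 0.3055, 0.1562]
orientation: [-180.0, -0.0, -79.0]
force: [0.7, -0.2, 0.6]
opening: 0.0349
gripper_force: 0.0
```

```bash
python3 -c "
from h import *
go(.605,.305,.137,-79)"
```

```text
tcp [0.6054 0.3055 0.1562] rpy [-1.7997e+02 -1.0000e-02 -7.9010e+01] -> [0.00047, 0.0006, 0.02399] -0.0001 rows 0.5 clock 13.63
```

Emit:
send_rows(deltas=[[[0, 0.0005, 0.012], 0], [[0, 0.0005, 0.024], 0], [[0, 0.0005, 0.024], 0], [[0, 0.0005, 0.024], 0], [[0, 0.0005, 0.024], 0]])

```text
clock: 14.05
tool_pos: [0.6049, 0.3057, 0.136]
orientation: [-180.0, -0.0, -79.0]
force: [-0.2, 0.0, 1.2]
opening: 0.0349
gripper_force: 0.0
```

Emit:
send_rows(deltas=[[[0, 0, 0], 0], [[0, 0, 0], 0], [[0, 0, 0], 0], [[0, 0, 0], 0], [[0, 0, 0], 0]], gripper=0)

```text
clock: 14.47
tool_pos: [0.6048, 0.3057, 0.136]
orientation: [-180.0, 0.0, -79.0]
force: [0.9, -1.0, 0.5]
opening: 0.0117
gripper_force: 30.0
```

```bash
python3 -c "
from h import *
go(.605,.305,.137,-79)"
```

```text
tcp [0.6048 0.3057 0.136 ] rpy [-1.7999e+02  1.0000e-02 -7.9020e+01] -> [0.00088, -7e-05, -0.0013] -0.0003 rows 0.0 clock 14.47
```

Emit:
send_rows(deltas=[[[0, 0, -0.02], 0], [[0, 0, -0.05], 0], [[0, 0, -0.1], 0], [[0, 0, -0.15], 0], [[0, 0, -0.18], 0]])

```text
clock: 14.88
tool_pos: [0.6055, 0.3059, 0.2843]
orientation: [-179.8, 0.1, -79.0]
force: [1.6, -0.0, -0.9]
opening: 0.0119
gripper_force: 30.0
```

Emit:
send_rows(deltas=[[[0, 0, -0.005], 0], [[0, 0, -0.005], 0], [[0, 0, -0.005], 0], [[0, 0, -0.005], 0], [[0, 0, -0.005], 0]])

```text
clock: 15.3
tool_pos: [0.6041, 0.3052, 0.2816]
orientation: [179.8, -0.1, -79.0]
force: [0.1, -0.3, -1.1]
opening: 0.0116
gripper_force: 30.0
```

```bash
python3 -c "
from h import *
print(ctrl.get_obs()['opening'])
plan(.588,-.19,.285,4.2,3)"
```

```text
0.011632433788629605
n for speed 2.3822770276473966 2.3249712039929893
[0.2013, 0.0459, -0.0014, -0.3083]
[0.1568, 0.1343, -0.0014, -0.3083]
[0.0763, 0.1919, -0.0014, -0.3083]
```

Emit:
send_rows(deltas=[[[0.04, 0.009, 0], -0.062], [[0.08, 0.018, 0], -0.123], [[0.12, 0.027, 0], -0.185], [[0.16, 0.036, 0], -0.246], [[0.201, 0.046, -0.001], -0.308]])

```text
clock: 15.72
tool_pos: [0.5986, 0.1394, 0.283]
orientation: [179.9, 0.0, -51.0]
force: [1.4, 0.1, -2.2]
opening: 0.0117
gripper_force: 30.0
```

Emit:
send_rows(deltas=[[[0.031, 0.027, 0], -0.062], [[0.062, 0.054, 0], -0.123], [[0.094, 0.08, 0], -0.185], [[0.125, 0.107, 0], -0.246], [[0.157, 0.134, 0], -0.308]])

```text
clock: 16.13
tool_pos: [0.5934, -0.0258, 0.2835]
orientation: [179.9, 0.1, -23.3]
force: [1.1, -0.2, -1.8]
opening: 0.0113
gripper_force: 30.0
```

Emit:
send_rows(deltas=[[[0.015, 0.038, 0], -0.062], [[0.03, 0.076, 0], -0.123], [[0.045, 0.115, 0], -0.185], [[0.061, 0.154, 0], -0.246], [[0.076, 0.192, 0], -0.308]])

```text
clock: 16.55
tool_pos: [0.5877, -0.191, 0.2834]
orientation: [-180.0, 0.1, 4.4]
force: [0.4, 0.6, -2.8]
opening: 0.0118
gripper_force: 30.0
```

Emit:
send_rows(deltas=[[[0, 0, 0], 0], [[0, 0, 0], 0], [[0, 0, 0], 0], [[0, 0, 0], 0], [[0, 0, 0], 0]])

```text
clock: 16.97
tool_pos: [0.5885, -0.1884, 0.2844]
orientation: [-180.0, 0.0, 4.2]
force: [-0.8, 0.4, -2.6]
opening: 0.0115
gripper_force: 30.0
```

```bash
python3 -c "
from h import *
go(.588,-.19,.248,4.2)
s=ctrl.snapshot('wrist'); c=s['color']; p=proj(s,(.587,-.19,.114)); q=proj(s,(.588,-.19,.155)); print(p,q)
cv2.imwrite('pics/w6.png',cv2.cvtColor(cv2.convertScaleAbs(cv2.resize(c[90:330,100:420],None,fx=2.4,fy=2.4,interpolation=cv2.INTER_CUBIC),alpha=1.3),cv2.COLOR_RGB2BGR))"
```

```text
tcp [ 0.5885 -0.1884  0.2844] rpy [-1.7999e+02  2.0000e-02  4.1800e+00] -> [-0.00077, 0.00199, 0.04552] -0.0002 rows 0.9 clock 16.97
[253.21620953 196.24459774] [253.64292936 212.05730529]
```

View pics/w6.png

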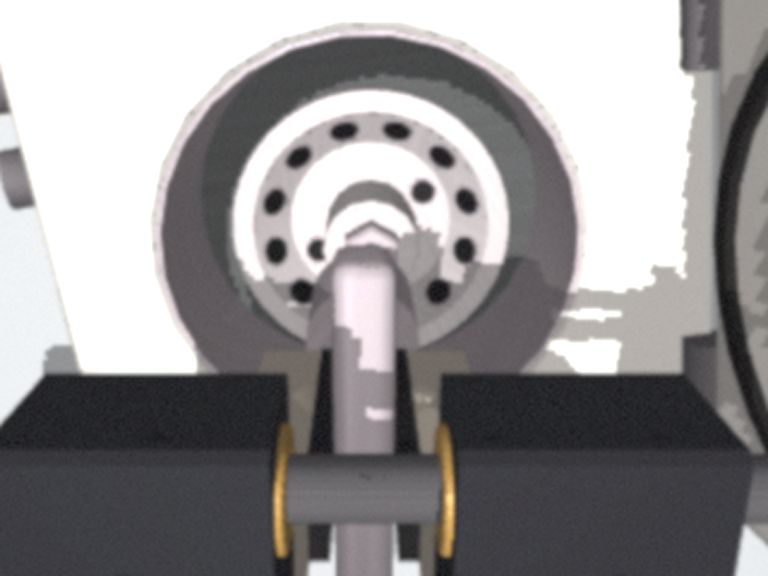

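The nut's corner at (369,225) points along the bar at (365,300), and the key is nearly above it. Correcting by about 1.6 mm and lowering.

Emit:
send_rows(deltas=[[[-0.0008, 0.0015, 0.02], 0], [[-0.0008, 0.0018, 0.04], 0], [[-0.0008, 0.0018, 0.044], 0], [[-0.0008, 0.0018, 0.044], 0], [[-0.0008, 0.0018, 0.044], 0]])

```text
clock: 17.43
tool_pos: [0.5882, -0.1905, 0.25]
orientation: [180.0, -0.0, 4.2]
force: [0.3, -0.4, -1.3]
opening: 0.0116
gripper_force: 30.0
```

Emit:
send_rows(deltas=[[[0, 0, 0.002], 0], [[0, 0, 0.004], 0], [[0, 0, 0.006], 0], [[0, 0, 0.008], 0], [[0, 0, 0.009], 0]])

```text
clock: 17.85
tool_pos: [0.5878, -0.1909, 0.2422]
orientation: [-180.0, -0.0, 4.1]
force: [0.1, 0.3, -1.5]
opening: 0.0121
gripper_force: 30.0
```

Emit:
send_rows(deltas=[[[0, 0, 0.0012], 0], [[0, 0, 0.0024], 0], [[0, 0, 0.0036], 0], [[0, 0, 0.0045], 0], [[0, 0, 0.005], 0]])

```text
clock: 18.27
tool_pos: [0.5878, -0.1908, 0.2381]
orientation: [-180.0, 0.0, 4.1]
force: [-0.7, 0.0, -1.8]
opening: 0.0117
gripper_force: 30.0
```

```bash
python3 -c "
from h import *
o=ctrl.get_obs();print(o['force'],o['moment'],o['tool_pos'],o['orientation'])"
```

```text
[-0.71836292  0.01829865 -1.7761903 ] [-0.06430732 -0.03002621  0.04308185] [ 0.58779009 -0.19084323  0.23811496] [-1.79997940e+02  9.45524382e-03  4.13204769e+00]
```

Emit:
send_rows(deltas=[[[0, 0, 0.0012], 0], [[0, 0, 0.0024], 0], [[0, 0, 0.0036], 0], [[0, 0, 0.0042], 0], [[0, 0, 0.0042], 0]])

```text
clock: 18.68
tool_pos: [0.5878, -0.1909, 0.2347]
orientation: [180.0, 0.0, 4.1]
force: [0.0, -1.3, -1.8]
opening: 0.0118
gripper_force: 30.0
```

Emit:
send_rows(deltas=[[[0, 0, 0.001], 0], [[0, 0, 0.002], 0], [[0, 0, 0.003], 0], [[0, 0, 0.004], 0], [[0, 0, 0.0045], 0]])

```text
clock: 19.1
tool_pos: [0.5881, -0.1909, 0.2319]
orientation: [180.0, -0.0, 4.2]
force: [-2.2, 0.7, 4.7]
opening: 0.012
gripper_force: 30.0
```

Emit:
send_rows(deltas=[[[0, 0, 0.0004], 0], [[0, 0, 0.0008], 0], [[0, 0, 0.0008], 0], [[0, 0, 0.0008], 0], [[0, 0, 0.0008], 0]])

```text
clock: 19.52
tool_pos: [0.5881, -0.1909, 0.2319]
orientation: [180.0, -0.1, 4.2]
force: [-1.8, 1.3, 5.4]
opening: 0.0121
gripper_force: 30.0
```

```bash
python3 -c "
from h import *
s=ctrl.snapshot('wrist'); a=ctrl.snapshot('scene')['color'][80:330,0:400]; c=s['color'][90:340,100:420]
o=ctrl.get_obs();print(o['force'],o['moment'],o['tool_pos'])
f=lambda c:cv2.resize(c,(400,int(400*c.shape[0]/c.shape[1])),interpolation=cv2.INTER_CUBIC)
a,c=f(a),f(c); h=min(len(a),len(c))
cv2.imwrite('pics/w7.png',cv2.cvtColor(cv2.convertScaleAbs(np.hstack([a[:h],c[:h]]),alpha=1.3),cv2.COLOR_RGB2BGR))"
```

```text
[-2.20035093  1.93516935  6.59601341] [ 0.32215089  0.77934815 -0.06365669] [ 0.58816191 -0.1909143   0.23186987]
```

View pics/w7.png

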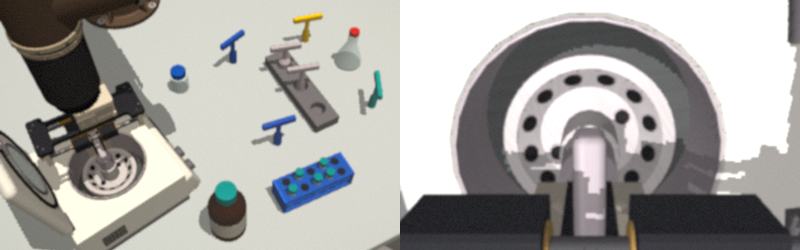

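The key sits on the nut at the expected height: mouth at about 0.104 m, with contact felt. The rotor is flat, and the other two keys stand upright in the holder. Handing in.

```bash
python3 -c "
from plant import ctrl
print(ctrl.close_job())"
```

```text
the job is handed in; nothing more can be done
None
```

The job is handed in, with no verdict returned: the rotor sits flat on the hub and was let go, and the first wide key I tried fits. I finished with it gripped and pushed fully down over the nut, the other two keys upright in the holder, and the glassware and tube rack untouched.

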